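# Make up two soldering-bench kits

### The arm

A 6-joint arm with a two-finger parallel gripper is mounted at the origin on the work surface. World frame = base frame: x ahead of the robot, y to its left, z up, the work surface at z = 0. Lengths are in m, angles in rad, forces in N, time in s.
With the tool pointing down it reaches from about 0.3 to 0.875 m from the base axis. Payload 6.4 kg.
Tool frame: the origin (TCP) lies at the very end of the fingers, on their centre line; the grasp point (between the pads) lies 19 mm behind it; z points along the fingers, y is the line along which they close (so a half turn about z gives the same grasp; the last joint's range is limited). The gripper opens to 85 mm and grips with 20 to 120 N. Pads are 22 mm wide; open, the fingers measure 114 mm over their backs; the gripper's body (76 mm by 85 mm) begins 54 mm behind the grasp point. The pads swing forward as they close: fully open they stand 13 mm farther back than shut.
Start: joints at [-1.453, 0.181, 1.607, -0, 1.354, -0.206], TCP at [0.183, -0.545, 0.231] pointing down, gripper open.
Joint ranges: [-2.99, 2.99], [-0.89, 2.07], [0.3, 2.58], [-1.14, 4.28], [0, 2.63], [-3.12, 3.12]. Speed limits (rad/s): [2.57, 2.57, 3.01, 3.14, 3.14, 3.14].

### API

Orientations are given as a unit quaternion [w, x, y, z].
In Python, from bench import ctrl gives the robot as it stands.
- The arm moves only by the tool jog_arm, never from a script. Its argument "series" is a list that holds one entry, the list of rows, each a list of 7 numbers: the shift along the tool's x, y, z in mm, then the turn, a rotation vector about the tool's x, y, z in rad, then the finger opening in mm, from 0 to 85.4. In form: [[[tx, ty, tz, rx, ry, rz, gripper], ...]]. A call has exactly 10 rows; each row shifts and turns the commanded pose from where the row before left it, along the tool's axes as they then stand; what a row does not reach is not made up. A row lasts 1/10 s, in which the tool goes at most 50 mm and 8.59 degrees, less where a joint would pass 70% of its speed; a pose out of reach is approached as far as the arm can. A call with a gripper value outside its range is refused whole. The fingers move at their own pace and stop on an object; the grip force is fixed at half the most. Time passes only in rows, so rows that do not move let the fingers close, or fill a call up. It gives the time, the measured TCP pose, the force, the opening and the grip force at its end, in the units of the state.
- ctrl.get_obs(): the state, without advancing time (a new reading comes with each control period).
- ctrl.camera(name): name is "scene" or "top" or "wrist"; returns a dict with "frame" (384x512x3 uint8, blue, green, red), "z_map" (384x512 float32, m along the optical axis (not along the pixel's ray), 0 where there is no reading), "fx", "fy", "cx", "cy" (pixels), "xyz" and "rotation" of the camera in the world. Camera axes: x right, y down, z forward; pixel columns grow to the right and rows downward; lengths in m; the calibration is good to about 2 mm. A picture is of the moment at which its call begins.
- ctrl.hand_in(): hands the job in; it is judged then, once.
The state is a dict: "time_s": time; "q": joint angles; "dq": joint speeds; "joint_efforts": joint torques, N m; "eef_pos": TCP position; "eef_rot": TCP orientation; "wrist_force": force on the tool from outside, world axes, zero at the start; "torque": the same for the moment, N m; "opening": opening from 0.0 (shut) to 1.0 (fully open); "grasp_force": force on a finger pad.
Only numpy, scipy, OpenCV 4.12 (cv2) and the standard library are available. Lean on these libraries where they do the work, as an engineer would, in place of code of your own. Each camera call takes 0.05 s, during which the arm holds its last target. There are 200 camera calls.

### The job

Make up the two kits. In the tray with the fenced corner, first push the larger carton right home into the corner where the two high fences meet, its long side along the long fence, then pack the smaller carton snugly up against it as the next in the row along that long fence (its long side along the fence too); also stand the small solder reel, on its flange, on the free floor of this tray, at any time. In the two-bay tray stand the large reel in one bay and the bottle in the other, setting everything down upright without dropping it, and leave the iron stand, the flat tin and the clamp stand where they are.

Things in the scene. Friction and masses are not known exactly. Their poses are not given: they have to be found in the camera images.
- corner_tray: Fixed grey tray, 200 (x) by 140 mm (y). Origin: centre of the underside. Floor top 4 mm above bench. Two high bare-metal fences 6 mm thick, tops 18 mm above bench: end fence along the +x edge (inner face x = +94), long fence along the +y edge (inner face y = +64); they meet in the corner (+x, +y). Other two edges: low lip 4 mm thick, top 8 mm above bench (inner faces x = -96, y = -66).
- bay_tray: Fixed grey two-bay tray, 180 (x) by 120 mm (y). Origin: centre of the underside. Walls 4 mm thick, outer tops 14 mm above bench, cross wall 12.5 mm; floor top 4 mm above bench. A cross wall at x = 0 divides it into two equal bays, each 84 by 112 mm inside, centred at x = +44 and x = -44 mm, y = 0.
- large_carton: Larger plain brown cardboard carton, rigid and closed, 70 mm (its x) by 50 mm (its y) by 50 mm high, a strip of paper tape along x over its top; about 140 g. Origin: centre of the underside. 
- small_carton: Smaller plain brown cardboard carton, rigid and closed, 50 mm (its x) by 40 mm (its y) by 46 mm high, a strip of paper tape along x over its top; about 80 g. Origin: centre of the underside. 
- large_reel: Larger reel of solder wire, black flanges, standing on one flange (axis upright): 60 mm diameter, 50 mm high, about 350 g. Origin: centre of the underside. 
- small_reel: Smaller reel of solder wire, of the same look, standing on one flange: 40 mm diameter, 38 mm high, about 120 g. Origin: centre of the underside. 
- flux_bottle: Small brown glass bottle, upright: 28 mm diameter up to 46 mm, then a white cap 22 mm in diameter up to 68 mm; about 60 g. Origin: centre of the underside. 
- iron_stand: Bystander beyond the work: black soldering-iron stand with brass wool and an upright holder, 90 by 65 mm foot, 135 mm high. Loose. Origin: centre of the underside. 
- tip_tin: Bystander: flat closed aluminium tin, 48 mm diameter, 20 mm high. Loose. Origin: centre of the underside. 
- clamp_stand: Bystander: holding clamp on a round dark steel foot of 90 mm diameter with a post and red arm, 125 mm high. Loose. Origin: centre of the underside. 
Not all that is in view belongs to the job. Leave any purple or red look-alike of the large_reel alone.

How it is judged:
On the way, in this order (a step that is already met when the one before it is completed fails the run):
1. the larger carton lies home in the fenced corner and is released (z of large_carton in the frame of corner_tray between 0.001 and 0.009 m and angle between large_carton's own z axis and vertical below 0.12 rad and x of large_carton in the frame of corner_tray between 0.052 and 0.066 m and y of large_carton in the frame of corner_tray between 0.032 and 0.046 m and angle between the x axis of large_carton and the x axis of corner_tray, either way round below 0.12 rad and contact force between the fingers and large_carton below 0.1 N and linear speed of large_carton below 0.02 m/s), for 0.2 s.
2. then the smaller carton lies against it along the long fence and is released (z of large_carton in the frame of corner_tray between 0.001 and 0.009 m and angle between each of large_carton, small_carton's own z axis and vertical below 0.12 rad and x of large_carton in the frame of corner_tray between 0.052 and 0.066 m and y of large_carton in the frame of corner_tray between 0.032 and 0.046 m and angle between the x axis of each of large_carton, small_carton and the x axis of corner_tray, either way round below 0.12 rad and z of small_carton in the frame of corner_tray between 0.001 and 0.009 m and x of small_carton in the frame of corner_tray between -0.02 and 0.012 m and y of small_carton in the frame of corner_tray between 0.037 and 0.051 m and horizontal distance between small_carton and large_carton below 0.068 m and contact force between the fingers and small_carton below 0.1 N and linear speed of small_carton below 0.02 m/s), for 0.2 s.
At the end, for the whole second after the job is handed in: All upright, square (0.12 rad), flat on tray floors, released, at rest. Corner tray: large carton within 7 mm of both high fences; small carton within 7 mm of the long fence and 8 mm of the large; long sides along it; small reel inside. Bay tray: large reel in one bay, bottle in the other (all of step 2 and z of small_reel in the frame of corner_tray between 0.001 and 0.009 m and angle between each of small_reel, large_reel, flux_bottle's own z axis and vertical below 0.12 rad and x of small_reel in the frame of corner_tray between -0.096 and 0.094 m and y of small_reel in the frame of corner_tray between -0.066 and 0.064 m and z of large_reel in the frame of bay_tray between 0.001 and 0.009 m and z of flux_bottle in the frame of bay_tray between 0.001 and 0.009 m and y of large_reel in the frame of bay_tray between -0.054 and 0.054 m and y of flux_bottle in the frame of bay_tray between -0.054 and 0.054 m and ((x of large_reel in the frame of bay_tray between 0.008 and 0.084 m and x of flux_bottle in the frame of bay_tray between -0.084 and -0.008 m) or (x of large_reel in the frame of bay_tray between -0.084 and -0.008 m and x of flux_bottle in the frame of bay_tray between 0.008 and 0.084 m)) and contact force between the fingers and large_carton below 0.1 N and linear speed of each of large_carton, large_reel, small_reel, flux_bottle below 0.02 m/s and contact force between the fingers and large_reel below 0.1 N and contact force between the fingers and small_reel below 0.1 N and contact force between the fingers and flux_bottle below 0.1 N); the robot touches nothing.
It fails at once if a bystander is shifted by more than 20 mm (distance of any of iron_stand, tip_tin, clamp_stand from where it was at the start of the episode above 0.02 m).
It fails at once if an item is dropped (moves faster than 0.6 m/s while the fingers do not touch it) ((contact force between the fingers and large_carton below 0.02 N and linear speed of large_carton above 0.6 m/s) or (contact force between the fingers and small_carton below 0.02 N and linear speed of small_carton above 0.6 m/s) or (contact force between the fingers and large_reel below 0.02 N and linear speed of large_reel above 0.6 m/s) or (contact force between the fingers and small_reel below 0.02 N and linear speed of small_reel above 0.6 m/s) or (contact force between the fingers and flux_bottle below 0.02 N and linear speed of flux_bottle above 0.6 m/s)).
It also fails if it takes over 125 s, if anything falls off the work surface, if the arm or the gripper's body presses on something with over 40 N, if the wrist force passes 120 N, or if a joint passes its speed limit or range.

## Working session

There is one attempt and no reset: what is moved stays moved. The work goes in short steps, Python scripts to look and compute and a tool call to move; the robot and the scene stay as the last step left them, time stands still between calls to the robot, and variables do not carry over. Pictures are saved under pics/ and viewed, at most 14 in all, crops included, and the job is handed in when it is done.

Besides the shell and the picture viewer there is one more tool, called after "Emit:" by a JSON object that holds its "name" and its "arguments", one argument or row to a line. jog_arm: Moves the arm, as the interface text tells. Its arguments: {"type":"object","properties":{"series":{"type":"array"}},"required":["series"]}

```bash
ls; mkdir -p pics
python3 - <<'E'
from bench import ctrl
import cv2,numpy as np,pickle
o=ctrl.get_obs();print({k:np.round(v,3) for k,v in o.items()})
for n in ["scene","top"]:
    c=ctrl.camera(n);pickle.dump(c,open(f'{n}.pkl','wb'));cv2.imwrite(f'pics/{n}0.png',c['frame'])
    print(n,c['fx'],c['cx'],c['cy'],np.round(c['xyz'],3),np.round(c['rotation'],3))
E
```

```text
pics
{'time_s': np.float64(0.0), 'q': array([-1.453,  0.182,  1.608, -0.   ,  1.354, -0.206]), 'dq': array([-0.001,  0.002, -0.002, -0.001,  0.002, -0.   ]), 'joint_efforts': array([-1.0000e-03, -4.4488e+01, -3.5133e+01, -1.0000e-03,  9.0000e-03,
       -0.0000e+00]), 'eef_pos': array([ 0.183, -0.545,  0.23 ]), 'eef_rot': array([-0.001,  0.987,  0.161,  0.   ]), 'wrist_force': array([-0.42 , -0.101,  0.543]), 'torque': array([0.013, 0.003, 0.008]), 'grasp_force': np.float64(0.0), 'opening': np.float64(0.999)}
scene 468.3302941541466 252.9069655566527 186.26881623150146 [1.195 0.63  0.614] [-0.174  0.322  0.823 -0.436]
top 380.11856551336984 254.8629454346228 186.9861981066401 [0.488 0.012 1.001] [-0.044  0.709 -0.702  0.052]
```

View pics/top0.png

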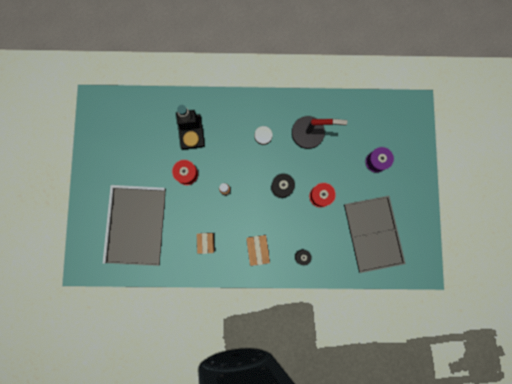

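View pics/scene0.png

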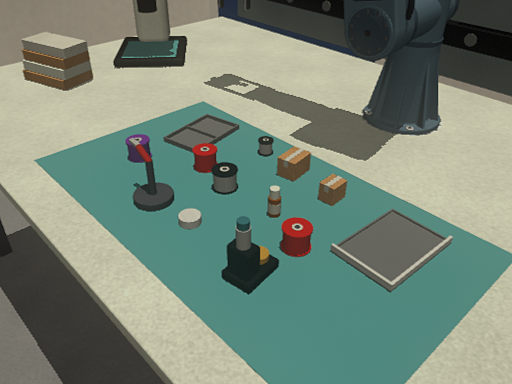

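The top view shows the corner tray at px (135,225) with its high fences on the left and top. The bay tray is at (374,234). The large carton is at (258,250), the small carton at (206,243), the large reel at (283,185), the small reel at (303,257) and the bottle at (224,188). The scene view shows the same layout, with red and purple decoy reels.

```bash
cat > h.py <<'E'
import numpy as np,cv2,pickle
from scipy.spatial.transform import Rotation as R
def Rm(q): return R.from_quat([q[1],q[2],q[3],q[0]]).as_matrix()
def cloud(c):
    z=c['z_map'];v,u=np.mgrid[:z.shape[0],:z.shape[1]]
    P=np.stack([(u-c['cx'])/c['fx']*z,(v-c['cy'])/c['fy']*z,z],-1)@Rm(c['rotation']).T+np.array(c['xyz'])
    P[z==0]=np.nan
    return P
def ray(c,uv,h):
    uv=np.atleast_2d(np.float64(uv))
    d=np.c_[(uv[:,0]-c['cx'])/c['fx'],(uv[:,1]-c['cy'])/c['fy'],np.ones(len(uv))]@Rm(c['rotation']).T
    o=np.array(c['xyz']);return (o+d*((h-o[2])/d[:,2])[:,None])[:,:2]
E
python3 - <<'E'
from h import *
for n in ['top','scene']:
    c=pickle.load(open(n+'.pkl','rb'));P=cloud(c);Z=np.nan_to_num(P[...,2])
    reg=(P[...,0]>.25)&(P[...,0]<.9)&(abs(P[...,1])<.6)
    print(n,'bench z',np.round(np.nanmedian(Z[reg]),4))
    m=((Z>.010)&(Z<.2)&reg).astype(np.uint8)
    k,l,s,ce=cv2.connectedComponentsWithStats(m)
    for i in range(1,k):
        if s[i,4]<12: continue
        a=l==i;zt=np.percentile(Z[a],95);t=a&(Z>zt-.005);p=P[t][:,:2]
        cnt=max(cv2.findContours(t.astype(np.uint8),cv2.RETR_EXTERNAL,cv2.CHAIN_APPROX_NONE)[0],key=len)
        w=ray(c,cnt[:,0,:],zt)*1000
        mr=cv2.minAreaRect(w.astype(np.float32));ci=cv2.minEnclosingCircle(w.astype(np.float32))
        print(s[i],'top',round(zt*1000,1),'bgr',np.median(c['frame'][t],0),'mean',np.round(p.mean(0)*1000,1),'rect',np.round(np.r_[mr[0],mr[1],mr[2]],1),'circ',np.round(np.r_[ci[0],ci[1]],1))
c=pickle.load(open('top.pkl','rb'))
f=c['frame'];A=cv2.resize(f[170:280,95:175],None,fx=5,fy=5,interpolation=2);B=cv2.resize(f[180:290,335:415],None,fx=5,fy=5,interpolation=2)
cv2.imwrite('pics/tr.png',np.hstack([A,B])[:,:800])
E
```

```text
top bench z 0.0008
[175 104  30  46 985] top 134.0 bgr [101. 102.  67.] mean [792.  178.4] rect [792.6 177.6  22.3  21.2   2.1] circ [792.3 178.6  11.7]
[ 291  115   56   33 1029] top 122.4 bgr [121. 129. 126.] mean [ 771.  -188.7] rect [ 770.8 -188.3   53.2   13.5   85.4] circ [ 770.4 -188.2   26.7]
[254 126  18  18 257] top 23.0 bgr [175. 178. 173.] mean [765.3 -18. ] rect [764.6 -18.1  47.1  44.2  26.2] circ [763.9 -18.   24.2]
[366 146  28  25 502] top 52.9 bgr [111.  47.  95.] mean [ 698.7 -322.2] rect [ 6.991e+02 -3.213e+02  5.740e+01  5.940e+01  6.000e-01] circ [ 698.  -321.    30.2]
[172 159  25  25 465] top 52.9 bgr [ 43.  47. 166.] mean [659.4 183.4] rect [657.9 182.9  58.2  58.8  47. ] circ [658.7 183.2  30. ]
[271 173  24  24 440] top 52.9 bgr [40. 42. 42.] mean [627.7 -68.8] rect [ 6.267e+02 -6.810e+01  5.610e+01  5.820e+01  6.000e-01] circ [626.9 -68.4  29.7]
[219 183  11  12 112] top 70.4 bgr [179.5 177.  171. ] mean [616.7  80.4] rect [6.163e+02 8.050e+01 1.750e+01 1.980e+01 6.000e-01] circ [616.3  80.5  10.6]
[310 182  25  24 468] top 53.2 bgr [ 41.  44. 166.] mean [
[... 1596 characters left out ...]
irc [482.1 125.4  32.1]
[267 186  14  29 349] top 70.1 bgr [170.5 199.  199.5] mean [618.4  78.2] rect [619.4  79.3  21.9  20.8  47.6] circ [620.2  78.5  13.4]
[178 209  23  17 340] top 23.0 bgr [167.  185.  188.5] mean [766.8 -20. ] rect [768.7 -17.4  47.1  46.1  47.6] circ [769.2 -18.4  25.9]
[ 221  216   58   75 2233] top 132.2 bgr [ 99. 101.  55.] mean [794.1 177.2] rect [791.8 175.1  32.   21.5  48.8] circ [790.6 176.1  16.5]
[281 218  32  35 918] top 52.9 bgr [ 33.  38. 172.] mean [660.4 181.2] rect [661.6 182.7  59.8  59.4  47.5] circ [661.9 182.   31.8]
[330 236 123  54 835] top 20.8 bgr [159. 176. 179.] mean [572.3 342.4] rect [557.7 354.2 117.6 241.9  53.2] circ [525.8 311.4 120.9]
```

View pics/tr.png

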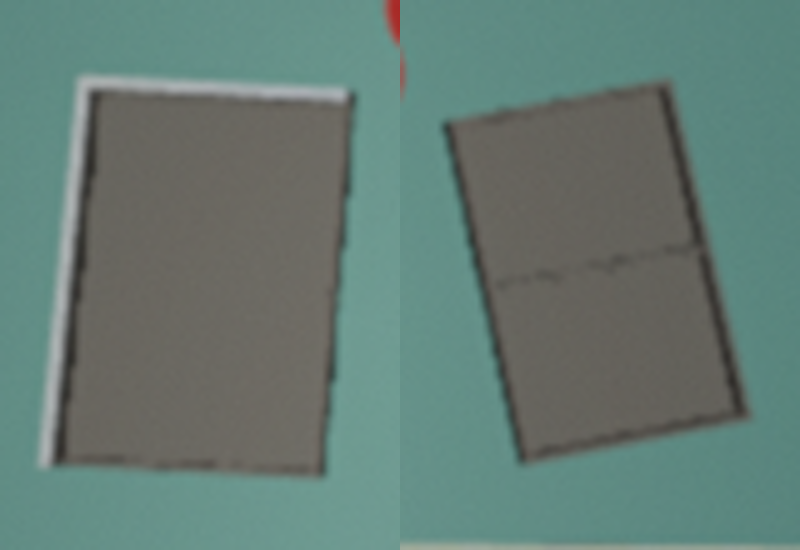

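The crop shows both tray outlines clearly. The corner tray's bright L fence has its corner at about crop (78,78), which is px (110.6,185.6). The bay tray's corners are at about crop (445,120), (668,82), (750,415) and (522,462). Next I'll fit the tray poses and write a move helper.

```bash
cat >> h.py <<'E'
def nxt(x,y,z,phi,n):
    """n equal rows (tool frame, mm / rad) to bring TCP to x,y,z (mm), tool-x heading phi (deg); prints state"""
    from bench import ctrl
    o=ctrl.get_obs();M=Rm(o['eef_rot']);p=np.array(o['eef_pos'])*1000
    ph=np.degrees(np.arctan2(M[1,0],M[0,0]));d=(phi-ph+90)%180-90
    T=R.from_euler('z',np.radians(phi if abs(((phi-ph+180)%360)-180)<91 else phi+180)).as_matrix()@np.diag([1.,-1,-1])
    rv=R.from_matrix(M.T@T).as_rotvec()/n
    S=sum(R.from_rotvec(rv*i).as_matrix() for i in range(n))
    t=np.linalg.solve(S,M.T@(np.array([x,y,z])-p))
    print('t',round(float(o['time_s']),2),'pos',np.round(p,1),'phi',round(ph,1),'F',np.round(o['wrist_force'],1),'open',round(float(o['opening'])*85.4,1),'gf',round(float(o['grasp_force']),1),'q',np.round(o['q'],2))
    print(' row x',n,np.round(t,2).tolist(),np.round(rv,4).tolist())
E
python3 - <<'E'
from h import *
c=pickle.load(open('top.pkl','rb'));f=c['frame'].astype(int)
m=((f[...,1]-f[...,2])<18).astype(np.uint8)   # not teal
def fit(roi,hs,L,W,yaw0,name):
    mm=np.zeros_like(m);x0,y0,x1,y1=roi;mm[y0:y1,x0:x1]=m[y0:y1,x0:x1]
    mm=cv2.resize(mm*255,None,fx=1,fy=1)
    cn=max(cv2.findContours(mm,cv2.RETR_EXTERNAL,cv2.CHAIN_APPROX_NONE)[0],key=cv2.contourArea)[:,0,:].astype(float)
    w=ray(c,cn,.01)*1000;mr=cv2.minAreaRect(w.astype(np.float32));ctr=np.array(mr[0]);print(name,np.round(cv2.boxPoints(mr),1).tolist(),np.round(mr[1],1),round(mr[2],1))
    a=np.radians(yaw0);ax={'+x':(np.cos(a),np.sin(a)),'+y':(-np.sin(a),np.cos(a))}
    q=(w-ctr)@np.array([ax['+x'],ax['+y']]).T
    out={}
    for s,(i,sg,H,O) in {'+x':(0,1,L/2,W/2),'-x':(0,-1,L/2,W/2),'+y':(1,1,W/2,L/2),'-y':(1,-1,W/2,L/2)}.items():
        k=(abs(q[:,i]*sg-H)<7)&(abs(q[:,1-i])<O-12)
        p=ray(c,cn[k],hs[s])*1000
        vx,vy,px,py=cv2.fitLine(p.astype(np.float32),cv2.DIST_HUBER,0,.01,.01).ravel()
        an=np.degrees(np.arctan2(vy,vx));an=(an+90)%180-90
        out[s]=(np.array([px,py]),an);print(s,k.sum(),'ang',round(an,2),np.round([px,py],1))
fit((95,175,175,275),{'+x':.018,'-x':.008,'+y':.018,'-y':.0},200,140,-5,'corner')
fit((335,185,412,280),{'+x':.014,'-x':.014,'+y':.0,'-y':.014},180,120,10,'bay')
for n in ['top','scene']:
  c=pickle.load(open(n+'.pkl','rb'));b=c['frame'].astype(int);P=cloud(c)[...,2]
  print(n,'floor z', np.round([np.median(P[215:235,125:145])*1000],1) if n=='top' else np.round(np.median(P[245:255,385:400])*1000,1))
nxt(463,-6,180,8.5,20)
E
```

```text
corner [[420.29998779296875, 243.5], [619.7000122070312, 235.0], [625.9000244140625, 380.0], [426.5, 388.5]] [145.1 199.6] 87.6
+x 44 ang 87.51 [621.  319.3]
-x 45 ang 87.46 [424.8 321.4]
+y 68 ang -2.24 [526.1 380. ]
-y 68 ang -2.37 [517.2 243.5]
bay [[405.70001220703125, -267.1000061035156], [429.70001220703125, -386.79998779296875], [605.7000122070312, -351.5], [581.7000122070312, -231.6999969482422]] [179.5 122.1] 11.4
+x 35 ang -78.6 [ 592.4 -292.8]
-x 37 ang -78.64 [ 418.7 -322.1]
+y 60 ang 11.3 [ 504.8 -251.3]
-y 59 ang 11.29 [ 515.  -366.9]
top floor z [nan]
scene floor z nan
t 0.1 pos [ 182.9 -544.6  230.5] phi 18.5 F [-0.6 -0.9  0.2] open 85.2 gf 0.0 q [-1.45  0.18  1.61  0.    1.35 -0.21]
 row x 20 [20.04, -22.85, 2.55] [-0.0001, -0.0, 0.0088]
```

Poses so far, in mm:

| Tray | Centre | Yaw |
|---|---|---|
| corner_tray | (522.5, 311.7) | -2.4° |
| bay_tray | (506, -310) | 11.35° |

The measured extents match the given sizes to within a pixel. I'll go to the large carton now.

Emit:
{"name": "jog_arm", "arguments": {
  "series": [
    [[20,-22.9,5.5,0,0,0.0088,85],[20,-22.9,5.5,0,0,0.0088,85],[20,-22.9,5.5,0,0,0.0088,85],[20,-22.9,5.5,0,0,0.0088,85],[20,-22.9,5.5,0,0,0.0088,85],[20,-22.9,5.5,0,0,0.0088,85],[20,-22.9,5.5,0,0,0.0088,85],[20,-22.9,5.5,0,0,0.0088,85],[20,-22.9,5.5,0,0,0.0088,85],[20,-22.9,5.5,0,0,0.0088,85]]
  ]
}}

```text
time_s: 1.1
eef_pos: [0.3109, -0.268, 0.1759]
eef_rot: [-0.0, 0.993, 0.117, -0.0]
wrist_force: [0.1, -0.3, 0.3]
opening: 0.997
grasp_force: 0.0
```

Emit:
{"name": "jog_arm", "arguments": {
  "series": [
    [[20,-22.9,5.5,0,0,0.0088,85],[20,-22.9,5.5,0,0,0.0088,85],[20,-22.9,5.5,0,0,0.0088,85],[20,-22.9,5.5,0,0,0.0088,85],[20,-22.9,5.5,0,0,0.0088,85],[20,-22.9,5.5,0,0,0.0088,85],[20,-22.9,5.5,0,0,0.0088,85],[20,-22.9,5.5,0,0,0.0088,85],[20,-22.9,5.5,0,0,0.0088,85],[20,-22.9,5.5,0,0,0.0088,85]]
  ]
}}

```text
time_s: 2.1
eef_pos: [0.4624, -0.0045, 0.1208]
eef_rot: [-0.0, 0.997, 0.074, -0.0]
wrist_force: [0.3, -0.9, 0.1]
opening: 0.996
grasp_force: 0.0
```

Run:
```python
from h import *
from bench import ctrl
c=ctrl.camera('wrist');cv2.imwrite('pics/w1.png',c['frame'])
P=cloud(c);Z=np.nan_to_num(P[...,2]);f=c['frame'].astype(int)
t=(Z>.045)&(Z<.06)&(np.linalg.norm(P[...,:2]-[.463,-.006],axis=-1)<.06)
cn=max(cv2.findContours(t.astype(np.uint8),0,1)[0],key=cv2.contourArea)[:,0,:]
mr=cv2.minAreaRect((ray(c,cn,.05)*1000).astype(np.float32));print(np.round(np.r_[mr[0],mr[1],mr[2]],1),np.round(c['xyz'],3))
nxt(463,-6,24,8.5,10)
```

```text
[462.   -8.9  70.7  49.7   8.4] [0.532 0.005 0.264]
t 2.15 pos [463.7  -1.7 120.3] phi 8.5 F [-1.8  1.9  0.4] open 84.5 gf 0.0 q [-0.26  0.07  1.98  0.    1.1   1.16]
 row x 10 [-0.13, 0.43, 9.63] [-0.0002, -0.0001, -0.0001]
```

View pics/w1.png

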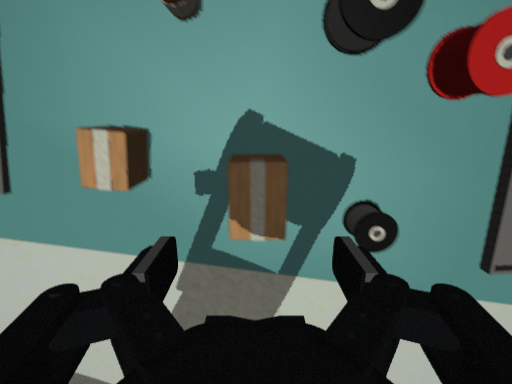

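The wrist view shows the large carton at px (258,197), midway between the fingers, with the tape along tool x. It measures 70.7 x 49.7 mm, which agrees with the given size. I'll descend and grip.

Emit:
{"name": "jog_arm", "arguments": {
  "series": [
    [[-0.5,1.4,13,0,0,0,85],[-0.5,1.4,13,0,0,0,85],[-0.5,1.4,13,0,0,0,85],[-0.5,1.3,13,0,0,0,85],[0,0,13,0,0,0,85],[0,0,13,0,0,0,85],[0,0,12,0,0,0,85],[0,0,12,0,0,0,85],[0,0,0,0,0,0,85],[0,0,0,0,0,0,40]]
  ]
}}

```text
time_s: 3.15
eef_pos: [0.4609, -0.0115, 0.019]
eef_rot: [-0.0, 0.997, 0.074, -0.0]
wrist_force: [-1.2, -0.2, -0.5]
opening: 0.855
grasp_force: 0.0
```

Emit:
{"name": "jog_arm", "arguments": {
  "series": [
    [[0,0,0,0,0,0,30],[0,0,0,0,0,0,30],[0,0,0,0,0,0,30],[0,0,0,0,0,0,30],[0,0,0,0,0,0,30],[0,0,0,0,0,0,30],[0,0,0,0,0,0,30],[0,0,-2,0,0,0,30],[0,0,-4,0,0,0,30],[0,0,-8,0,0,0,30]]
  ]
}}

```text
time_s: 4.15
eef_pos: [0.4601, -0.0113, 0.033]
eef_rot: [-0.0, 0.997, 0.074, -0.001]
wrist_force: [0.3, -0.7, -1.7]
opening: 0.572
grasp_force: 62.5
```

Run:
```python
from h import *
nxt(570.7,341,110,-2.4,20)
```

```text
t 4.15 pos [460.1 -11.3  33. ] phi 8.5 F [ 0.3 -0.7 -1.7] open 48.8 gf 62.5 q [-0.28  0.22  2.02 -0.    0.9   1.14]
 row x 20 [6.54, -17.29, -3.85] [-0.0, 0.0001, 0.0095]
```

Run:
```python
from h import *
nxt(574.1,341.5,100,-2.4,14)
```

```text
t 4.15 pos [460.1 -11.3  33. ] phi 8.5 F [ 0.3 -0.7 -1.7] open 48.8 gf 62.5 q [-0.28  0.22  2.02 -0.    0.9   1.14]
 row x 14 [9.64, -24.71, -4.78] [-0.0, 0.0001, 0.0135]
```

Emit:
{"name": "jog_arm", "arguments": {
  "series": [
    [[9.6,-24.7,-17,0,0,0.0135,30],[9.6,-24.7,-17,0,0,0.0135,30],[9.6,-24.7,-17,0,0,0.0135,30],[9.6,-24.7,-16,0,0,0.0135,30],[9.6,-24.7,0,0,0,0.0135,30],[9.6,-24.7,0,0,0,0.0135,30],[9.6,-24.7,0,0,0,0.0135,30],[9.6,-24.7,0,0,0,0.0135,30],[9.6,-24.7,0,0,0,0.0135,30],[9.6,-24.7,0,0,0,0.0135,30]]
  ]
}}

```text
time_s: 5.15
eef_pos: [0.5351, 0.2437, 0.1006]
eef_rot: [0.0, 1.0, 0.006, -0.0]
wrist_force: [-0.6, 0.7, -2.0]
opening: 0.574
grasp_force: 62.7
```

Emit:
{"name": "jog_arm", "arguments": {
  "series": [
    [[9.6,-24.7,0,0,0,0.0135,30],[9.6,-24.7,0,0,0,0.0135,30],[9.6,-24.7,0,0,0,0.0135,30],[9.6,-24.7,0,0,0,0.0135,30],[0,0,10,0,0,0,30],[0,0,10,0,0,0,30],[0,0,10,0,0,0,30],[0,0,0,0,0,0,30],[0,0,0,0,0,0,30],[0,0,0,0,0,0,30]]
  ]
}}

```text
time_s: 6.15
eef_pos: [0.5746, 0.3408, 0.0708]
eef_rot: [-0.0, 1.0, -0.021, 0.0]
wrist_force: [-0.6, -0.3, -2.0]
opening: 0.578
grasp_force: 62.8
```

```bash
cat >> h.py <<'E'
def snap(name,pic=None,crop=None,k=1):
    from bench import ctrl
    c=ctrl.camera(name);pickle.dump(c,open(f'{name}.pkl','wb'))
    if pic:
        f=c['frame']
        if crop: x0,y0,x1,y1=crop;f=cv2.resize(f[y0:y1,x0:x1],None,fx=k,fy=k,interpolation=cv2.INTER_CUBIC)
        cv2.imwrite(f'pics/{pic}.png',f)
    return c
E
python3 - <<'E'
from h import *
nxt(574.1,341.5,25,-2.4,10)
snap('wrist','w2')
E
```

```text
t 6.15 pos [574.6 340.8  70.8] phi -2.4 F [-0.6 -0.3 -2. ] open 49.3 gf 62.8 q [ 0.36  0.55  1.46 -0.    1.13  1.97]
 row x 10 [-0.05, -0.07, 4.58] [-0.0, -0.0001, 0.0]
```

View pics/w2.png

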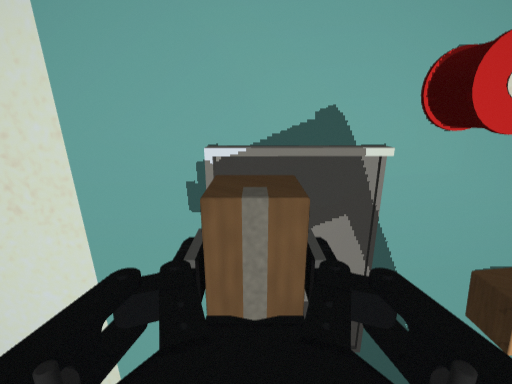

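The wrist view shows the carton square over the tray. The end fence is ahead at row 152 and the long fence is to its left at column 213. I'll lower it to just above the floor.

Emit:
{"name": "jog_arm", "arguments": {
  "series": [
    [[0,0,9,0,0,0,30],[0,0,9,0,0,0,30],[0,0,9,0,0,0,30],[0,0,9,0,0,0,30],[0,0,6,0,0,0,30],[0,0,4,0,0,0,30],[0,0,0,0,0,0,30],[0,0,0,0,0,0,30],[2,0,0,0,0,0,30],[2,0,0,0,0,0,30]]
  ]
}}

```text
time_s: 7.2
eef_pos: [0.5785, 0.341, 0.0243]
eef_rot: [-0.0, 1.0, -0.021, 0.0]
wrist_force: [-0.1, -0.1, -0.8]
opening: 0.578
grasp_force: 63.0
```

Emit:
{"name": "jog_arm", "arguments": {
  "series": [
    [[1,0,0,0,0,0,30],[0,0,0,0,0,0,30],[0,0,0,0,0,0,30],[0,0,0,0,0,0,30],[0,0,0,0,0,0,30],[0,0,0,0,0,0,30],[0,0,0,0,0,0,30],[0,0,0,0,0,0,30],[0,0,0,0,0,0,30],[0,0,0,0,0,0,30]]
  ]
}}

```text
time_s: 8.2
eef_pos: [0.5792, 0.341, 0.0243]
eef_rot: [-0.0, 1.0, -0.021, -0.0]
wrist_force: [-0.3, -0.1, -1.6]
opening: 0.578
grasp_force: 63.0
```

Emit:
{"name": "jog_arm", "arguments": {
  "series": [
    [[1,0,0,0,0,0,30],[0,0,0,0,0,0,30],[1,0,0,0,0,0,30],[0,0,0,0,0,0,30],[0,-2,0,0,0,0,30],[0,-2,0,0,0,0,30],[0,-1,0,0,0,0,30],[0,0,0,0,0,0,30],[0,0,0,0,0,0,30],[0,0,0,0,0,0,30]]
  ]
}}

```text
time_s: 9.2
eef_pos: [0.5814, 0.3459, 0.0243]
eef_rot: [0.0, 1.0, -0.021, -0.0]
wrist_force: [0.1, -0.4, -1.3]
opening: 0.573
grasp_force: 62.9
```

Run:
```python
from h import *
nxt(574.1,341.5,25,-2.4,10)
snap('wrist')
snap('top','t3',(90,160,190,280),5)
```

```text
t 9.2 pos [581.4 345.9  24.3] phi -2.4 F [ 0.1 -0.4 -1.3] open 48.9 gf 62.9 q [0.36 0.63 1.45 0.   1.06 1.97]
 row x 10 [-0.71, 0.47, -0.07] [0.0, 0.0, 0.0001]
```

View pics/t3.png

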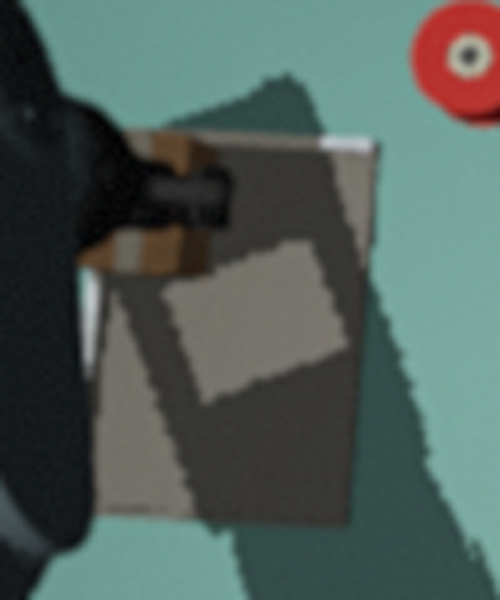

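The top crop shows the carton's front face close to the end fence at about row 135 of the crop, with no contact force yet. I'll nudge on in small steps.

Emit:
{"name": "jog_arm", "arguments": {
  "series": [
    [[1,0,0,0,0,0,30],[0,0,0,0,0,0,30],[1,0,0,0,0,0,30],[0,0,0,0,0,0,30],[0,0,0,0,0,0,30],[0,0,0,0,0,0,30],[0,0,0,0,0,0,30],[0,0,0,0,0,0,30],[0,0,0,0,0,0,30],[0,0,0,0,0,0,30]]
  ]
}}

```text
time_s: 10.3
eef_pos: [0.5817, 0.3458, 0.0243]
eef_rot: [0.0, 1.0, -0.02, -0.002]
wrist_force: [-8.8, -1.1, 5.4]
opening: 0.574
grasp_force: 63.7
```

Emit:
{"name": "jog_arm", "arguments": {
  "series": [
    [[0,-1,0,0,0,0,30],[0,0,0,0,0,0,30],[0,-1,0,0,0,0,30],[0,0,0,0,0,0,30],[0,0,0,0,0,0,30],[0,0,0,0,0,0,30],[0,0,0,0,0,0,30],[0,0,0,0,0,0,30],[0,0,0,0,0,0,30],[0,0,0,0,0,0,30]]
  ]
}}

```text
time_s: 11.3
eef_pos: [0.5817, 0.3461, 0.0244]
eef_rot: [0.002, 1.0, -0.021, -0.002]
wrist_force: [-9.7, -7.8, 8.7]
opening: 0.576
grasp_force: 64.1
```

Contact on both fences: -9 N in x and -8 N in y. I'll ease the pressure, lower to the floor and release.

Emit:
{"name": "jog_arm", "arguments": {
  "series": [
    [[-1,0.8,0,0,0,0,30],[0,0,1,0,0,0,30],[0,0,0.5,0,0,0,30],[0,0,0.5,0,0,0,30],[0,0,0,0,0,0,30],[0,0,0,0,0,0,30],[0,0,0,0,0,0,30],[0,0,0,0,0,0,30],[0,0,0,0,0,0,30],[0,0,0,0,0,0,30]]
  ]
}}

```text
time_s: 12.3
eef_pos: [0.5816, 0.3461, 0.0242]
eef_rot: [0.001, 1.0, -0.02, -0.001]
wrist_force: [-11.8, -7.0, 16.4]
opening: 0.573
grasp_force: 65.1
```

It rests on the floor (Fz 16 N), so I'll release.

Emit:
{"name": "jog_arm", "arguments": {
  "series": [
    [[0,0,-1,0,0,0,50],[0,0,-1,0,0,0,55],[0,0,0,0,0,0,60],[0,0,0,0,0,0,65],[0,0,0,0,0,0,70],[0,0,0,0,0,0,80],[0,0,0,0,0,0,85],[0,0,0,0,0,0,85],[0,0,-10,0,0,0,85],[0,0,-30,0,0,0,85]]
  ]
}}

```text
time_s: 13.3
eef_pos: [0.5799, 0.346, 0.0616]
eef_rot: [0.001, 1.0, -0.021, -0.003]
wrist_force: [-1.1, -0.2, -0.4]
opening: 0.994
grasp_force: 0.0
```

Emit:
{"name": "jog_arm", "arguments": {
  "series": [
    [[0,0,-40,0,0,0,85],[-10,22,-10,0,0,0,85],[-10,23,0,0,0,0,85],[-10,23,0,0,0,0,85],[-10,23,0,0,0,0,85],[-10,23,0,0,0,0,85],[0,0,0,0,0,0,85],[0,0,0,0,0,0,85],[0,0,0,0,0,0,85],[0,0,0,0,0,0,85]]
  ]
}}

```text
time_s: 14.3
eef_pos: [0.5283, 0.236, 0.1146]
eef_rot: [-0.0, 1.0, -0.02, 0.0]
wrist_force: [0.6, -0.5, 0.8]
opening: 0.993
grasp_force: 0.0
```

```bash
cat >> h.py <<'E'
def rect(c,xy,h,r=60,dz=(-.004,.010)):
    """minAreaRect (mm,deg) of top face at nominal height h (m) near xy (mm)"""
    P=cloud(c);Z=np.nan_to_num(P[...,2])
    t=(Z>h+dz[0])&(Z<h+dz[1])&(np.linalg.norm(P[...,:2]*1000-xy,axis=-1)<r)
    cn=max(cv2.findContours(t.astype(np.uint8),0,1)[0],key=cv2.contourArea)[:,0,:]
    mr=cv2.minAreaRect((ray(c,cn,h)*1000).astype(np.float32));return np.round(np.r_[mr[0],mr[1],mr[2]],1)
E
python3 - <<'E'
from h import *
c=snap('wrist')
print('wrist large',rect(c,[583,347],.054))
c=snap('top','t4',(90,160,240,280),5)
print('top large',rect(c,[583,347],.054),'small',rect(c,[480,126],.046))
nxt(480,125.5,110,1.4,10)
E
```

```text
wrist large [582.3 344.1  51.6  69.9  87.6]Traceback (most recent call last):
  File "<stdin>", line 5, in <module>
  File "h.py", line 36, in rect
    cn=max(cv2.findContours(t.astype(np.uint8),0,1)[0],key=cv2.contourArea)[:,0,:]
       ~~~^^^^^^^^^^^^^^^^^^^^^^^^^^^^^^^^^^^^^^^^^^^^^^^^^^^^^^^^^^^^^^^^^
ValueError: max() iterable argument is empty
```

View pics/t4.png

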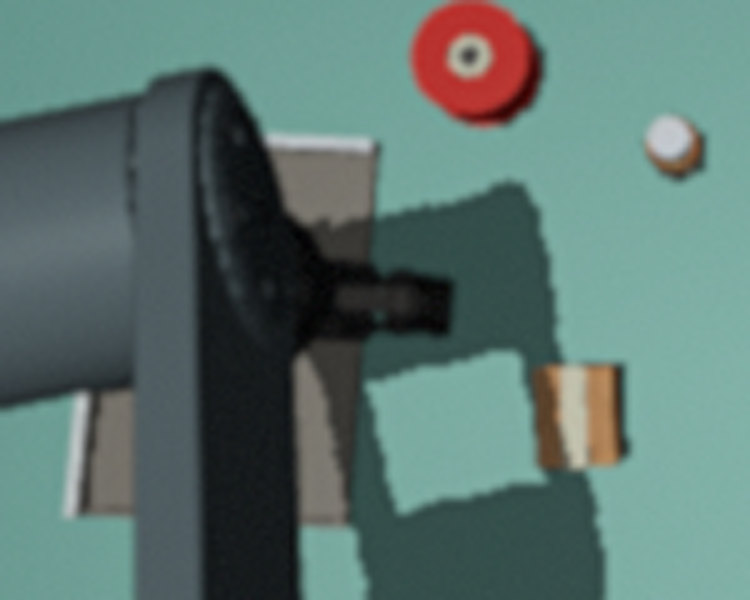

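The top crop shows the arm hiding the corner, but the wrist camera puts the large carton at (582,344) with yaw -2.4°, flat. The small carton is undisturbed at crop (580,417). I'm going to it now.

Emit:
{"name": "jog_arm", "arguments": {
  "series": [
    [[-8.7,22.4,0,0,0,-0.0133,85],[-8.7,22.4,0,0,0,-0.0133,85],[-8.7,22.4,0,0,0,-0.0133,85],[-8.7,22.4,0,0,0,-0.0133,85],[-8.7,22.4,0,0,0,-0.0133,85],[0,0,0,0,0,0,85],[0,0,0,0,0,0,85],[0,0,0,0,0,0,85],[0,0,0,0,0,0,85],[0,0,0,0,0,0,85]]
  ]
}}

```text
time_s: 15.4
eef_pos: [0.4829, 0.1245, 0.1143]
eef_rot: [-0.0, 1.0, 0.013, 0.0]
wrist_force: [0.4, 0.7, 0.8]
opening: 0.994
grasp_force: 0.0
```

Run:
```python
from h import *
c=snap('wrist')
print('wrist small',rect(c,[480,126],.046))
nxt(479.5,125.5,17,1.4,10)
```

```text
wrist small [478.3 123.4  51.4  39.7   3.2]
t 15.45 pos [482.8 124.4 114.2] phi 1.5 F [ 0.4 -0.2  1.1] open 84.7 gf 0.0 q [0.01 0.15 1.9  0.   1.09 1.56]
 row x 10 [-0.32, -0.12, 9.72] [-0.0, 0.0, 0.0002]
```

Emit:
{"name": "jog_arm", "arguments": {
  "series": [
    [[-1.2,0,12,0,0,-0.015,85],[-1.2,0,12,0,0,0,85],[-1.2,0,12,0,0,0,85],[0,0,12,0,0,0,85],[0,0,12,0,0,0,85],[0,0,12,0,0,0,85],[0,0,12,0,0,0,85],[0,0,12,0,0,0,85],[0,0,0,0,0,0,50],[0,0,0,0,0,0,20]]
  ]
}}

```text
time_s: 16.45
eef_pos: [0.479, 0.1237, 0.018]
eef_rot: [-0.0, 1.0, 0.02, -0.0]
wrist_force: [0.5, -0.2, -0.3]
opening: 0.685
grasp_force: 0.0
```

Emit:
{"name": "jog_arm", "arguments": {
  "series": [
    [[0,0,0,0,0,0,20],[0,0,0,0,0,0,20],[0,0,0,0,0,0,20],[0,0,0,0,0,0,20],[0,0,0,0,0,0,20],[0,0,0,0,0,0,20],[0,0,0,0,0,0,20],[0,0,0,0,0,0,20],[0,0,0,0,0,0,20],[0,0,0,0,0,0,20]]
  ]
}}

```text
time_s: 17.45
eef_pos: [0.4799, 0.1238, 0.0191]
eef_rot: [0.0, 1.0, 0.02, 0.001]
wrist_force: [-0.3, 0.4, 6.1]
opening: 0.456
grasp_force: 61.7
```

Run:
```python
from h import *
nxt(479.5,125.5,17,1.4,10)
nxt(517,335,100,-2.4,10)
```

```text
t 17.45 pos [479.9 123.8  19.1] phi 2.3 F [-0.3  0.4  6.1] open 38.9 gf 61.7 q [ 0.01  0.32  1.94 -0.    0.88  1.54]
 row x 10 [-0.04, -0.18, 0.21] [0.0, -0.0002, 0.0016]
t 17.45 pos [479.9 123.8  19.1] phi 2.3 F [-0.3  0.4  6.1] open 38.9 gf 61.7 q [ 0.01  0.32  1.94 -0.    0.88  1.54]
 row x 10 [3.79, -21.12, -8.09] [0.0, -0.0002, 0.0082]
```

Emit:
{"name": "jog_arm", "arguments": {
  "series": [
    [[0,0,-10,0,0,0,20],[0,0,-15,0,0,0,20],[3.8,-22.1,-15,0,0,0.0082,20],[3.8,-22.1,-10,0,0,0.0082,20],[3.8,-22.1,0,0,0,0.0082,20],[3.8,-22.1,0,0,0,0.0082,20],[3.8,-22.1,0,0,0,0.0082,20],[3.8,-22.1,0,0,0,0.0082,20],[3.8,-22.1,0,0,0,0.0082,20],[3.8,-22.1,0,0,0,0.0082,20]]
  ]
}}

```text
time_s: 18.45
eef_pos: [0.507, 0.3017, 0.0684]
eef_rot: [0.0, 1.0, -0.013, -0.0]
wrist_force: [0.1, -0.6, -1.5]
opening: 0.459
grasp_force: 61.0
```

Emit:
{"name": "jog_arm", "arguments": {
  "series": [
    [[3.8,-22.1,0,0,0,0.0082,20],[3.8,-22.1,0,0,0,0.0082,20],[0,0,0,0,0,0,20],[0,0,0,0,0,0,20],[0,0,0,0,0,0,20],[0,0,0,0,0,0,20],[0,0,0,0,0,0,20],[0,0,0,0,0,0,20],[0,0,0,0,0,0,20],[0,0,0,0,0,0,20]]
  ]
}}

```text
time_s: 19.45
eef_pos: [0.5164, 0.3447, 0.0684]
eef_rot: [-0.0, 1.0, -0.021, 0.0]
wrist_force: [-0.1, 0.6, -0.2]
opening: 0.461
grasp_force: 61.0
```

Run:
```python
from h import *
nxt(517.5,347.5,26,-2.4,5)
c=snap('wrist','w5')
print(rect(c,[583,347],.054))
```

```text
t 19.45 pos [516.4 344.7  68.4] phi -2.4 F [-0.1  0.6 -0.2] open 39.4 gf 61.0 q [ 0.4   0.46  1.6  -0.    1.08  2.01]
 row x 5 [0.19, -0.57, 8.47] [-0.0, -0.0, 0.0]
[582.5 345.3  49.6  70.   87.6]
```

View pics/w5.png

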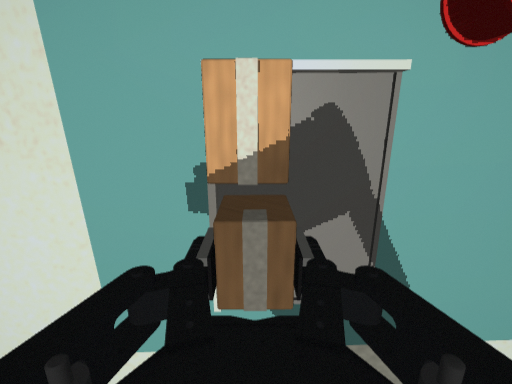

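The wrist view shows the large carton home in the corner at px (247,120). The small carton is held square behind it at (255,260), with a gap to its front. I'll lower and slide it in.

Emit:
{"name": "jog_arm", "arguments": {
  "series": [
    [[0,0,10,0,0,0,20],[0,0,10,0,0,0,20],[0,0,10,0,0,0,20],[0,0,8,0,0,0,20],[0,0,4,0,0,0,20],[0,-2,0,0,0,0,20],[0,-2,0,0,0,0,20],[0,-1,0,0,0,0,20],[0,0,0,0,0,0,20],[0,0,0,0,0,0,20]]
  ]
}}

```text
time_s: 20.5
eef_pos: [0.5168, 0.35, 0.0267]
eef_rot: [-0.0, 1.0, -0.021, 0.0]
wrist_force: [-0.1, -0.1, -0.7]
opening: 0.461
grasp_force: 61.0
```

Emit:
{"name": "jog_arm", "arguments": {
  "series": [
    [[2,0,0,0,0,0,20],[2,0,0,0,0,0,20],[0,-1,0,0,0,0,20],[0,-1,0,0,0,0,20],[0,0,0,0,0,0,20],[0,0,0,0,0,0,20],[0,0,0,0,0,0,20],[0,0,0,0,0,0,20],[0,0,0,0,0,0,20],[0,0,0,0,0,0,20]]
  ]
}}

```text
time_s: 21.5
eef_pos: [0.5206, 0.3516, 0.0263]
eef_rot: [0.0, 1.0, -0.021, -0.0]
wrist_force: [-1.0, 0.1, -0.6]
opening: 0.456
grasp_force: 61.0
```

Emit:
{"name": "jog_arm", "arguments": {
  "series": [
    [[0,0,1.5,0,0,0,20],[0,-1,0,0,0,0,20],[0,0,0,0,0,0,20],[0,-1,0,0,0,0,20],[0,0,0,0,0,0,20],[0,0,0,0,0,0,20],[0,0,0,0,0,0,20],[0,0,0,0,0,0,20],[0,0,0,0,0,0,20],[0,0,0,0,0,0,20]]
  ]
}}

```text
time_s: 22.5
eef_pos: [0.5207, 0.3536, 0.0248]
eef_rot: [-0.0, 1.0, -0.021, 0.0]
wrist_force: [-0.5, -0.6, -1.0]
opening: 0.458
grasp_force: 61.0
```

Emit:
{"name": "jog_arm", "arguments": {
  "series": [
    [[1,0,0,0,0,0,20],[0,0,0,0,0,0,20],[1,0,0,0,0,0,20],[0,0,0,0,0,0,20],[0,0,0,0,0,0,20],[0,0,0,0,0,0,20],[0,0,0,0,0,0,20],[0,0,0,0,0,0,20],[0,0,0,0,0,0,20],[0,0,0,0,0,0,20]]
  ]
}}

```text
time_s: 23.5
eef_pos: [0.5227, 0.3535, 0.0248]
eef_rot: [0.0, 1.0, -0.021, -0.0]
wrist_force: [0.1, 0.7, -1.0]
opening: 0.456
grasp_force: 61.0
```

Emit:
{"name": "jog_arm", "arguments": {
  "series": [
    [[0,-1,0,0,0,0,20],[0,0,0,0,0,0,20],[1,0,0,0,0,0,20],[0,0,0,0,0,0,20],[0,0,0,0,0,0,20],[0,0,0,0,0,0,20],[0,0,0,0,0,0,20],[0,0,0,0,0,0,20],[0,0,0,0,0,0,20],[0,0,0,0,0,0,20]]
  ]
}}

```text
time_s: 24.5
eef_pos: [0.5236, 0.3542, 0.0246]
eef_rot: [0.0, 1.0, -0.021, -0.0]
wrist_force: [-1.5, -4.0, -0.6]
opening: 0.456
grasp_force: 61.0
```

Emit:
{"name": "jog_arm", "arguments": {
  "series": [
    [[0,-1,0,0,0,0,20],[0,0,0,0,0,0,20],[1,0,0,0,0,0,20],[0,0,0,0,0,0,20],[0,0,0,0,0,0,20],[0,0,0,0,0,0,20],[0,0,0,0,0,0,20],[0,0,0,0,0,0,20],[0,0,0,0,0,0,20],[0,0,0,0,0,0,20]]
  ]
}}

```text
time_s: 25.5
eef_pos: [0.5241, 0.3543, 0.0245]
eef_rot: [0.001, 1.0, -0.021, -0.001]
wrist_force: [-3.4, -7.6, 1.2]
opening: 0.457
grasp_force: 61.4
```

Run:
```python
from h import *
c=snap('wrist')
print('large',rect(c,[583,347],.054),'small',rect(c,[523,354],.050,45,(-.006,.001)))
nxt(523,353,26,-2.4,5)
```

```text
large [569.3 345.9  61.9  97.8  83.9] small [532.9 327.   15.5   4.8  59.2]
t 25.55 pos [524.  354.3  24.4] phi -2.4 F [-2.4 -7.   1.1] open 39.1 gf 61.4 q [ 0.41  0.55  1.57 -0.    1.02  2.02]
 row x 5 [-0.2, 0.27, -0.31] [0.0005, 0.0004, 0.0]
```

Contact on both sides again, so I'll ease y and lower.

Emit:
{"name": "jog_arm", "arguments": {
  "series": [
    [[0,1,0,0,0,0,20],[0,0,0.5,0,0,0,20],[0,0,0.5,0,0,0,20],[0,0,0.5,0,0,0,20],[0,0,0.5,0,0,0,20],[0,0,0,0,0,0,20],[0,0,0,0,0,0,20],[0,0,0,0,0,0,20],[0,0,0,0,0,0,20],[0,0,0,0,0,0,20]]
  ]
}}

```text
time_s: 26.55
eef_pos: [0.5245, 0.3543, 0.0232]
eef_rot: [0.0, 1.0, -0.021, -0.0]
wrist_force: [-3.7, -5.4, 3.4]
opening: 0.46
grasp_force: 61.7
```

Emit:
{"name": "jog_arm", "arguments": {
  "series": [
    [[0,0,0.5,0,0,0,20],[0,0,0.5,0,0,0,20],[0,0,0,0,0,0,20],[0,0,0,0,0,0,20],[0,0,0,0,0,0,20],[0,0,0,0,0,0,20],[0,0,0,0,0,0,20],[0,0,0,0,0,0,20],[0,0,0,0,0,0,20],[0,0,0,0,0,0,20]]
  ]
}}

```text
time_s: 27.55
eef_pos: [0.5245, 0.3543, 0.0231]
eef_rot: [0.0, 1.0, -0.021, -0.0]
wrist_force: [-7.6, -6.9, 10.2]
opening: 0.46
grasp_force: 62.6
```

It's on the floor. I'll release and retract toward the small reel.

Emit:
{"name": "jog_arm", "arguments": {
  "series": [
    [[0,0,-1,0,0,0,42],[0,0,0,0,0,0,46],[0,0,0,0,0,0,52],[0,0,0,0,0,0,60],[0,0,0,0,0,0,70],[0,0,0,0,0,0,80],[0,0,0,0,0,0,85],[0,0,0,0,0,0,85],[0,0,-10,0,0,0,85],[0,0,-30,0,0,0,85]]
  ]
}}

```text
time_s: 28.55
eef_pos: [0.5223, 0.3533, 0.0604]
eef_rot: [0.001, 1.0, -0.021, -0.003]
wrist_force: [-0.4, 1.0, 0.1]
opening: 0.995
grasp_force: 0.0
```

Emit:
{"name": "jog_arm", "arguments": {
  "series": [
    [[0,0,-40,0,0,0,85],[-3,15,-20,0,0,0,85],[-5,40,0,0,0,0,85],[-5,40,0,0,0,0,85],[-5,40,0,0,0,0,85],[-5,40,0,0,0,0,85],[-5,40,0,0,0,0,85],[-5,40,0,0,0,0,85],[-5,40,0,0,0,0,85],[0,0,0,0,0,0,85]]
  ]
}}

```text
time_s: 29.55
eef_pos: [0.4743, 0.0575, 0.1237]
eef_rot: [0.001, 1.0, -0.023, 0.0]
wrist_force: [0.8, 0.5, 0.3]
opening: 0.994
grasp_force: 0.0
```

Run:
```python
from h import *
c=snap('top','t6',(90,160,240,280),5)
nxt(446,-120.5,110,8,5)
try:
  print(rect(c,[583,347],.054,45,(-.002,.008)));print(rect(c,[523,354],.050,40,(-.002,.004)))
except Exception as e:print(e)
```

```text
t 29.6 pos [474.7  59.3 123.7] phi -2.6 F [-0.3 -0.2  0.1] open 84.9 gf 0.0 q [-0.12  0.1   1.94 -0.    1.1   1.49]
 row x 5 [-6.78, 35.84, 2.74] [0.0001, -0.0003, -0.0371]
[582.5 347.8  50.6  73.5  87.5]
[530.7 355.2  40.6  62.8  87.2]
```

View pics/t6.png

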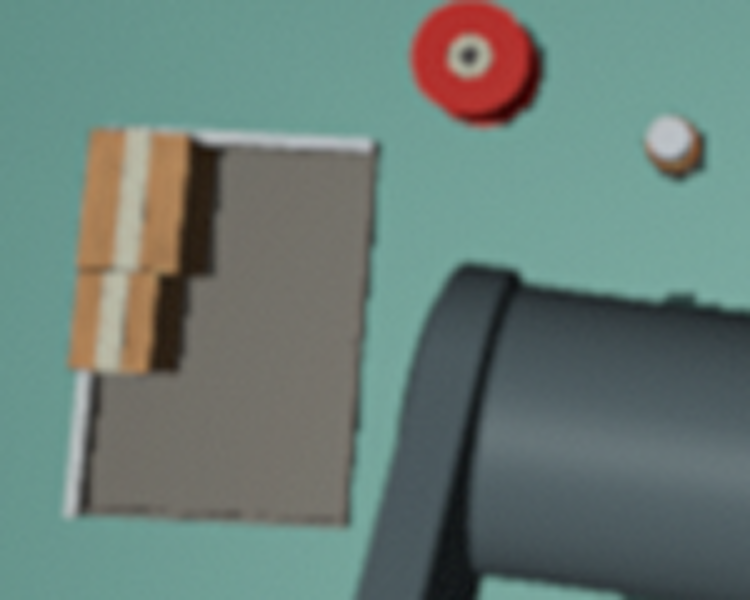

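The top crop shows both cartons packed in a row along the long fence: the large one at crop (135,200) in the corner and the small one at (115,320) against it. Both are square. Next is the small reel.

Emit:
{"name": "jog_arm", "arguments": {
  "series": [
    [[-6.8,35.6,2.7,0,0,-0.037,85],[-6.8,35.6,2.7,0,0,-0.037,85],[-6.8,35.6,2.7,0,0,-0.037,85],[-6.8,35.6,2.7,0,0,-0.037,85],[-6.8,35.6,2.7,0,0,-0.037,85],[0,0,0,0,0,0,85],[0,0,0,0,0,0,85],[0,0,0,0,0,0,85],[0,0,0,0,0,0,85],[0,0,0,0,0,0,85]]
  ]
}}

```text
time_s: 30.6
eef_pos: [0.4465, -0.1164, 0.1093]
eef_rot: [-0.0, 0.997, 0.072, 0.0]
wrist_force: [-0.3, 0.2, -0.1]
opening: 0.996
grasp_force: 0.0
```

Run:
```python
from h import *
c=snap('wrist')
print('wrist reel',rect(c,[446,-120],.038))
nxt(446,-121,5,8,10)
```

```text
wrist reel [ 445.2 -123.9   39.6   39.4    8.3]
t 30.65 pos [ 446.5 -116.5  109.4] phi 8.3 F [ 0.4 -0.7 -0.1] open 84.7 gf 0.0 q [-0.51  0.08  1.99  0.    1.07  0.91]
 row x 10 [-0.11, 0.44, 10.44] [-0.0, -0.0, 0.0005]
```

Emit:
{"name": "jog_arm", "arguments": {
  "series": [
    [[-0.8,2.6,13,0,0,0,85],[-0.8,2.6,13,0,0,0,85],[0,0,13,0,0,0,85],[0,0,13,0,0,0,85],[0,0,13,0,0,0,85],[0,0,13,0,0,0,85],[0,0,13,0,0,0,85],[0,0,13,0,0,0,85],[0,0,0,0,0,0,60],[0,0,0,0,0,0,20]]
  ]
}}

```text
time_s: 31.65
eef_pos: [0.4453, -0.1227, 0.0049]
eef_rot: [-0.0, 0.997, 0.072, -0.0]
wrist_force: [0.2, 0.5, 0.4]
opening: 0.687
grasp_force: 0.0
```

Emit:
{"name": "jog_arm", "arguments": {
  "series": [
    [[0,0,0,0,0,0,20],[0,0,0,0,0,0,20],[0,0,0,0,0,0,20],[0,0,0,0,0,0,20],[0,0,0,0,0,0,20],[0,0,0,0,0,0,20],[0,0,0,0,0,0,20],[0,0,0,0,0,0,20],[0,0,0,0,0,0,20],[0,0,0,0,0,0,20]]
  ]
}}

```text
time_s: 32.65
eef_pos: [0.4463, -0.1233, 0.0061]
eef_rot: [0.0, 0.997, 0.072, 0.001]
wrist_force: [0.0, 1.5, 5.6]
opening: 0.449
grasp_force: 60.2
```

Run:
```python
from h import *
nxt(480,290,80,8,12)
```

```text
t 32.65 pos [ 446.3 -123.3    6.1] phi 8.2 F [0.  1.5 5.6] open 38.3 gf 60.2 q [-0.53  0.29  2.02  0.    0.83  0.9 ]
 row x 12 [7.65, -33.69, -6.17] [0.0001, -0.0001, 0.0003]
```

Emit:
{"name": "jog_arm", "arguments": {
  "series": [
    [[0,0,-10,0,0,0,20],[0,0,-20,0,0,0,20],[7,-35.8,-20,0,0,0,20],[7,-35.8,-10,0,0,0,20],[7,-35.8,0,0,0,0,20],[7,-35.8,0,0,0,0,20],[7,-35.8,0,0,0,0,20],[7,-35.8,0,0,0,0,20],[7,-35.8,0,0,0,0,20],[7,-35.8,0,0,0,0,20]]
  ]
}}

```text
time_s: 33.65
eef_pos: [0.4595, 0.1701, 0.0657]
eef_rot: [0.0, 0.997, 0.072, -0.0]
wrist_force: [0.8, -0.4, -1.1]
opening: 0.454
grasp_force: 60.5
```

Emit:
{"name": "jog_arm", "arguments": {
  "series": [
    [[7,-35.8,0,0,0,0,20],[7,-35.8,0,0,0,0,20],[7,-35.8,0,0,0,0,20],[7,-35.8,0,0,0,0,20],[0,0,10,0,0,0,20],[0,0,10,0,0,0,20],[0,0,10,0,0,0,20],[0,0,10,0,0,0,20],[0,0,5,0,0,0,20],[0,0,0,0,0,0,20]]
  ]
}}

```text
time_s: 34.65
eef_pos: [0.4666, 0.3133, 0.0191]
eef_rot: [0.0, 0.997, 0.071, -0.001]
wrist_force: [-0.9, 0.7, -2.7]
opening: 0.452
grasp_force: 60.6
```

Run:
```python
from h import *
nxt(467.5,314,12,8,5)
snap('wrist','w7')
```

```text
t 34.65 pos [466.6 313.3  19.1] phi 8.1 F [-0.9  0.7 -2.7] open 38.6 gf 60.6 q [ 0.38  0.44  1.77 -0.    0.94  1.81]
 row x 5 [0.2, -0.11, 1.42] [0.0001, 0.0004, 0.0005]
```

View pics/w7.png

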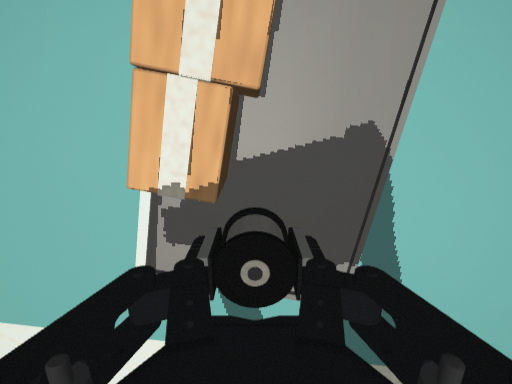

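The wrist view shows the reel upright at px (255,270) over the free floor, clear of the small carton's near edge at row 195. Lowering.

Emit:
{"name": "jog_arm", "arguments": {
  "series": [
    [[0,0,3,0,0,0,20],[0,0,3,0,0,0,20],[0,0,2,0,0,0,20],[0,0,0.5,0,0,0,20],[0,0,0.5,0,0,0,20],[0,0,0.5,0,0,0,20],[0,0,0.5,0,0,0,20],[0,0,0,0,0,0,20],[0,0,0,0,0,0,20],[0,0,0,0,0,0,20]]
  ]
}}

```text
time_s: 35.7
eef_pos: [0.4673, 0.3144, 0.0103]
eef_rot: [-0.0, 0.997, 0.072, 0.0]
wrist_force: [-0.5, 0.3, -1.7]
opening: 0.455
grasp_force: 60.6
```

Emit:
{"name": "jog_arm", "arguments": {
  "series": [
    [[0,0,0.5,0,0,0,20],[0,0,0.5,0,0,0,20],[0,0,0.5,0,0,0,20],[0,0,0.5,0,0,0,20],[0,0,0,0,0,0,20],[0,0,0,0,0,0,20],[0,0,0,0,0,0,20],[0,0,0,0,0,0,20],[0,0,0,0,0,0,20],[0,0,0,0,0,0,20]]
  ]
}}

```text
time_s: 36.7
eef_pos: [0.4674, 0.3144, 0.0101]
eef_rot: [0.0, 0.997, 0.072, -0.0]
wrist_force: [-6.1, -3.8, 15.6]
opening: 0.449
grasp_force: 62.1
```

Floor contact. I'll release, raise, and travel back toward the large reel at (627,-68).

Emit:
{"name": "jog_arm", "arguments": {
  "series": [
    [[0,0,-1.5,0,0,0,42],[0,0,0,0,0,0,46],[0,0,0,0,0,0,52],[0,0,0,0,0,0,60],[0,0,0,0,0,0,62],[0,0,0,0,0,0,62],[0,0,-10,0,0,0,62],[0,0,-30,0,0,0,62],[0,0,-40,0,0,0,85],[0,0,-20,0,0,0,85]]
  ]
}}

```text
time_s: 37.7
eef_pos: [0.4689, 0.3151, 0.1138]
eef_rot: [-0.001, 0.997, 0.072, 0.002]
wrist_force: [0.4, 0.5, 0.3]
opening: 0.994
grasp_force: 0.0
```

Run:
```python
from h import *
nxt(627,-69.5,112,8,11)
```

```text
t 37.7 pos [468.9 315.1 113.8] phi 8.2 F [0.4 0.5 0.3] open 84.9 gf 0.0 q [0.38 0.29 1.73 0.   1.12 1.81]
 row x 11 [9.29, 36.64, 0.17] [-0.0001, -0.0004, 0.0003]
```

Emit:
{"name": "jog_arm", "arguments": {
  "series": [
    [[9.3,36.6,0,0,0,0,85],[9.3,36.6,0,0,0,0,85],[9.3,36.6,0,0,0,0,85],[9.3,36.6,0,0,0,0,85],[9.3,36.6,0,0,0,0,80],[9.3,36.6,0,0,0,0,76],[9.3,36.6,0,0,0,0,76],[9.3,36.6,0,0,0,0,76],[9.3,36.6,0,0,0,0,76],[9.3,36.6,0,0,0,0,76]]
  ]
}}

```text
time_s: 38.7
eef_pos: [0.6121, -0.0361, 0.1107]
eef_rot: [0.0, 0.997, 0.072, 0.0]
wrist_force: [0.4, -0.3, -0.3]
opening: 0.891
grasp_force: 0.0
```

Emit:
{"name": "jog_arm", "arguments": {
  "series": [
    [[9.3,36.6,0,0,0,0,76],[0,0,0,0,0,-0.028,76],[0,0,0,0,0,-0.028,76],[0,0,0,0,0,0,76],[0,0,0,0,0,0,76],[0,0,0,0,0,0,76],[0,0,0,0,0,0,76],[0,0,0,0,0,0,76],[0,0,0,0,0,0,76],[0,0,0,0,0,0,76]]
  ]
}}

```text
time_s: 39.7
eef_pos: [0.626, -0.0694, 0.1098]
eef_rot: [-0.0, 0.995, 0.1, -0.0]
wrist_force: [0.6, 1.0, 0.2]
opening: 0.891
grasp_force: 0.0
```

Run:
```python
from h import *
c=snap('wrist')
print('wrist reel',rect(c,[627,-69],.050))
nxt(627,-69.5,15,11.35,10)
```

```text
wrist reel [626.4 -71.9  59.8  59.4  11.4]
t 39.75 pos [626.  -69.5 109.8] phi 11.4 F [-0.2  0.   0.4] open 76.1 gf 0.0 q [-0.3   0.43  1.56  0.    1.16  1.07]
 row x 10 [0.1, 0.02, 9.48] [-0.0, 0.0, 0.0001]
```

Emit:
{"name": "jog_arm", "arguments": {
  "series": [
    [[0.8,0.7,14,0,0,0,76],[0,0,14,0,0,0,76],[0,0,14,0,0,0,76],[0,0,14,0,0,0,76],[0,0,14,0,0,0,76],[0,0,14,0,0,0,76],[0,0,14,0,0,0,76],[0,0,0,0,0,0,76],[0,0,0,0,0,0,60],[0,0,0,0,0,0,40]]
  ]
}}

```text
time_s: 40.75
eef_pos: [0.6277, -0.0702, 0.0127]
eef_rot: [0.0, 0.995, 0.1, 0.001]
wrist_force: [0.2, -0.4, -1.7]
opening: 0.691
grasp_force: 64.7
```

Emit:
{"name": "jog_arm", "arguments": {
  "series": [
    [[0,0,0,0,0,0,40],[0,0,0,0,0,0,40],[0,0,0,0,0,0,40],[0,0,0,0,0,0,40],[0,0,0,0,0,0,40],[0,0,0,0,0,0,40],[0,0,0,0,0,0,40],[0,0,0,0,0,0,40],[0,0,0,0,0,0,40],[0,0,0,0,0,0,40]]
  ]
}}

```text
time_s: 41.75
eef_pos: [0.6272, -0.0701, 0.0122]
eef_rot: [0.0, 0.995, 0.099, 0.0]
wrist_force: [-1.2, -1.0, 5.7]
opening: 0.691
grasp_force: 64.8
```

Run:
```python
from h import *
nxt(549,-302,125,11.35,8)
```

```text
t 41.75 pos [627.2 -70.1  12.2] phi 11.4 F [-1.2 -1.   5.7] open 59.0 gf 64.8 q [-0.3   0.57  1.58 -0.    0.99  1.07]
 row x 8 [-15.3, 26.49, -14.1] [0.0, -0.0001, 0.0002]
```

Emit:
{"name": "jog_arm", "arguments": {
  "series": [
    [[0,0,-10,0,0,0,40],[0,0,-30,0,0,0,40],[0,0,-35,0,0,0,40],[-15.3,26.5,-35,0,0,0,40],[-15.3,26.5,0,0,0,0,40],[-15.3,26.5,0,0,0,0,40],[-15.3,26.5,0,0,0,0,40],[-15.3,26.5,0,0,0,0,40],[-15.3,26.5,0,0,0,0,40],[-15.3,26.5,0,0,0,0,40]]
  ]
}}

```text
time_s: 42.75
eef_pos: [0.5577, -0.274, 0.1215]
eef_rot: [-0.0, 0.995, 0.099, -0.0]
wrist_force: [0.7, 0.3, -2.4]
opening: 0.688
grasp_force: 65.4
```

Emit:
{"name": "jog_arm", "arguments": {
  "series": [
    [[-15.3,26.5,0,0,0,0,40],[0,0,15,0,0,0,40],[0,0,20,0,0,0,40],[0,0,20,0,0,0,40],[0,0,15,0,0,0,40],[0,0,5,0,0,0,40],[0,0,0,0,0,0,40],[0,0,0,0,0,0,40],[0,0,0,0,0,0,40],[0,0,0,0,0,0,40]]
  ]
}}

```text
time_s: 43.75
eef_pos: [0.5495, -0.3025, 0.0479]
eef_rot: [0.001, 0.995, 0.1, 0.001]
wrist_force: [0.2, -0.1, -2.3]
opening: 0.687
grasp_force: 65.6
```

Run:
```python
from h import *
nxt(549,-302,20,11.35,5)
snap('wrist','w8')
```

```text
t 43.75 pos [ 549.5 -302.5   47.9] phi 11.4 F [ 0.2 -0.1 -2.3] open 58.7 gf 65.6 q [-0.69  0.5   1.59  0.    1.05  0.68]
 row x 5 [-0.09, -0.13, 5.58] [0.0003, -0.0002, 0.0003]
```

View pics/w8.png

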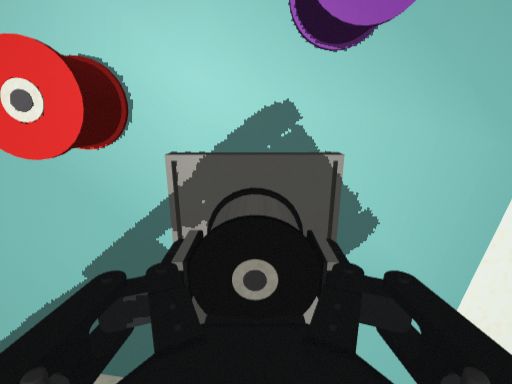

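The wrist view shows the reel centred between the bay walls at columns 170 and 340, with the far wall at row 155. Lowering.

Emit:
{"name": "jog_arm", "arguments": {
  "series": [
    [[0,0,10,0,0,0,40],[0,0,10,0,0,0,40],[0,0,6,0,0,0,40],[0,0,2,0,0,0,40],[0,0,1,0,0,0,40],[0,0,1,0,0,0,40],[0,0,0.5,0,0,0,40],[0,0,0.5,0,0,0,40],[0,0,0,0,0,0,40],[0,0,0,0,0,0,40]]
  ]
}}

```text
time_s: 44.8
eef_pos: [0.5491, -0.3023, 0.0162]
eef_rot: [0.0, 0.995, 0.099, 0.0]
wrist_force: [0.6, -0.3, -0.5]
opening: 0.687
grasp_force: 65.7
```

Emit:
{"name": "jog_arm", "arguments": {
  "series": [
    [[0,0,0.5,0,0,0,40],[0,0,0.5,0,0,0,40],[0,0,0.5,0,0,0,40],[0,0,0,0,0,0,40],[0,0,0,0,0,0,40],[0,0,0,0,0,0,40],[0,0,0,0,0,0,40],[0,0,0,0,0,0,40],[0,0,0,0,0,0,40],[0,0,0,0,0,0,40]]
  ]
}}

```text
time_s: 45.8
eef_pos: [0.5492, -0.3023, 0.0162]
eef_rot: [0.0, 0.995, 0.1, 0.0]
wrist_force: [-5.5, 4.3, 12.1]
opening: 0.69
grasp_force: 66.5
```

On the floor. I'll release with a limited opening, then raise.

Emit:
{"name": "jog_arm", "arguments": {
  "series": [
    [[0,0,-1,0,0,0,62],[0,0,0,0,0,0,66],[0,0,0,0,0,0,70],[0,0,0,0,0,0,73],[0,0,0,0,0,0,73],[0,0,0,0,0,0,73],[0,0,-10,0,0,0,73],[0,0,-30,0,0,0,73],[0,0,-40,0,0,0,73],[0,0,-40,0,0,0,73]]
  ]
}}

```text
time_s: 46.8
eef_pos: [0.5486, -0.3018, 0.1368]
eef_rot: [-0.0, 0.995, 0.099, -0.0]
wrist_force: [0.2, -0.1, 0.1]
opening: 0.856
grasp_force: 0.0
```

Run:
```python
from h import *
c=snap('wrist');print('reel',rect(c,[549,-302],.054))
nxt(617,79,135,11.35,10)
```

```text
reel [ 548.5 -303.1   59.8   59.3   11.4]
t 46.85 pos [ 552.3 -304.6  145.4] phi 11.4 F [ 4.5 -2.1  5.4] open 72.8 gf 0.0 q [-0.69  0.38  1.54  0.    1.21  0.68]
 row x 10 [13.92, -36.33, 0.92] [0.0009, -0.0007, 0.0002]
```

Emit:
{"name": "jog_arm", "arguments": {
  "series": [
    [[14.2,-36,0,0,0,0,73],[14.2,-36,0,0,0,0,73],[14.2,-36,0,0,0,0,73],[14.2,-36,0,0,0,0,73],[14.2,-36,0,0,0,0,73],[14.2,-36,0,0,0,0,73],[14.2,-36,0,0,0,0,73],[14.2,-36,0,0,0,0,73],[14.2,-36,0,0,0,0,73],[14.2,-36,0,0,0,0,73]]
  ]
}}

```text
time_s: 47.85
eef_pos: [0.6172, 0.0805, 0.1361]
eef_rot: [0.0, 0.995, 0.1, 0.001]
wrist_force: [1.0, -0.4, -0.6]
opening: 0.854
grasp_force: 0.0
```

Emit:
{"name": "jog_arm", "arguments": {
  "series": [
    [[0,0,0,0,0,0,73],[0,0,0,0,0,0,73],[0,0,0,0,0,0,73],[0,0,0,0,0,0,73],[0,0,0,0,0,0,73],[0,0,0,0,0,0,73],[0,0,0,0,0,0,73],[0,0,0,0,0,0,73],[0,0,0,0,0,0,73],[0,0,0,0,0,0,73]]
  ]
}}

```text
time_s: 48.85
eef_pos: [0.6168, 0.0789, 0.1353]
eef_rot: [-0.0, 0.995, 0.099, -0.0]
wrist_force: [-0.5, 0.3, 0.2]
opening: 0.856
grasp_force: 0.0
```

Run:
```python
from h import *
c=snap('wrist','w9');print('bottle',rect(c,[617,79],.068))
nxt(617,79,10,11.35,10)
```

```text
bottle [616.3  78.   21.2  21.   11.4]
t 48.9 pos [616.8  78.9 135.3] phi 11.4 F [-0.1 -0.8  0.2] open 73.1 gf 0.0 q [-0.06  0.38  1.56 -0.    1.2   1.31]
 row x 10 [0.02, -0.0, 12.53] [-0.0, 0.0, 0.0001]
```

View pics/w9.png

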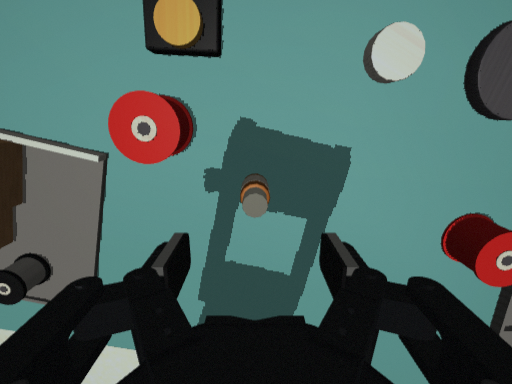

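The wrist view shows the bottle's cap at px (255,205), centred between the fingers. Descend and grip.

Emit:
{"name": "jog_arm", "arguments": {
  "series": [
    [[0,0,18,0,0,0,73],[0,0,18,0,0,0,73],[0,0,18,0,0,0,73],[0,0,18,0,0,0,73],[0,0,18,0,0,0,73],[0,0,18,0,0,0,73],[0,0,14,0,0,0,73],[0,0,4,0,0,0,73],[0,0,0,0,0,0,60],[0,0,0,0,0,0,40]]
  ]
}}

```text
time_s: 49.9
eef_pos: [0.6175, 0.0789, 0.0101]
eef_rot: [0.0, 0.995, 0.1, 0.001]
wrist_force: [0.1, -0.6, 0.7]
opening: 0.546
grasp_force: 0.0
```

Emit:
{"name": "jog_arm", "arguments": {
  "series": [
    [[0,0,0,0,0,0,34],[0,0,0,0,0,0,30],[0,0,0,0,0,0,26],[0,0,0,0,0,0,20],[0,0,0,0,0,0,15],[0,0,0,0,0,0,15],[0,0,0,0,0,0,15],[0,0,0,0,0,0,15],[0,0,0,0,0,0,15],[0,0,0,0,0,0,15]]
  ]
}}

```text
time_s: 50.9
eef_pos: [0.6176, 0.0789, 0.0104]
eef_rot: [0.0, 0.995, 0.1, 0.001]
wrist_force: [-0.9, 0.4, 5.8]
opening: 0.311
grasp_force: 58.6
```

Run:
```python
from h import *
nxt(462.5,-319.5,95,11.35,12)
```

```text
t 50.9 pos [617.6  78.9  10.4] phi 11.4 F [-0.9  0.4  5.8] open 26.5 gf 58.6 q [-0.06  0.55  1.61 -0.    0.98  1.31]
 row x 12 [-19.22, 29.99, -7.06] [0.0, -0.0001, 0.0001]
```

Emit:
{"name": "jog_arm", "arguments": {
  "series": [
    [[0,0,-10,0,0,0,15],[0,0,-25,0,0,0,15],[0,0,-30,0,0,0,15],[-19.2,30,-20,0,0,0,15],[-19.2,30,0,0,0,0,15],[-19.2,30,0,0,0,0,15],[-19.2,30,0,0,0,0,15],[-19.2,30,0,0,0,0,15],[-19.2,30,0,0,0,0,15],[-19.2,30,0,0,0,0,15]]
  ]
}}

```text
time_s: 51.9
eef_pos: [0.5259, -0.1547, 0.0948]
eef_rot: [0.0, 0.995, 0.1, 0.0]
wrist_force: [0.8, -1.2, -0.7]
opening: 0.312
grasp_force: 59.1
```

Emit:
{"name": "jog_arm", "arguments": {
  "series": [
    [[-19.2,30,0,0,0,0,15],[-19.2,30,0,0,0,0,15],[-19.2,30,0,0,0,0,15],[-19.2,30,0,0,0,0,15],[-19.2,30,0,0,0,0,15],[0,0,10,0,0,0,15],[0,0,20,0,0,0,15],[0,0,15,0,0,0,15],[0,0,5,0,0,0,15],[0,0,0,0,0,0,15]]
  ]
}}

```text
time_s: 52.9
eef_pos: [0.4619, -0.3183, 0.0432]
eef_rot: [-0.001, 0.995, 0.1, -0.001]
wrist_force: [-0.8, -0.0, 0.1]
opening: 0.307
grasp_force: 59.1
```

Run:
```python
from h import *
nxt(462.5,-319.5,20,11.35,5)
snap('wrist','w10')
```

```text
t 52.9 pos [ 461.9 -318.3   43.2] phi 11.5 F [-0.8 -0.   0.1] open 26.2 gf 59.1 q [-0.81  0.39  1.76  0.    0.99  0.56]
 row x 5 [0.07, 0.27, 4.64] [-0.0004, 0.0002, 0.0004]
```

View pics/w10.png

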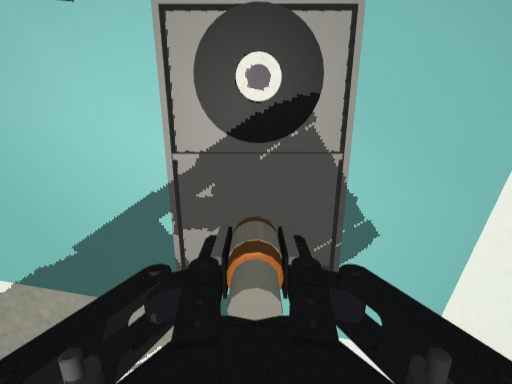

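The wrist view shows the large reel upright in the far bay at px (258,75). The bottle is held upright over the near bay at (255,285). Lowering.

Emit:
{"name": "jog_arm", "arguments": {
  "series": [
    [[0,0,10,0,0,0,15],[0,0,9,0,0,0,15],[0,0,5,0,0,0,15],[0,0,2,0,0,0,15],[0,0,0.5,0,0,0,15],[0,0,0.5,0,0,0,15],[0,0,0.5,0,0,0,15],[0,0,0,0,0,0,15],[0,0,0,0,0,0,15],[0,0,0,0,0,0,15]]
  ]
}}

```text
time_s: 53.95
eef_pos: [0.4623, -0.3197, 0.017]
eef_rot: [0.0, 0.995, 0.099, 0.0]
wrist_force: [-0.1, 0.4, -1.3]
opening: 0.316
grasp_force: 59.1
```

Emit:
{"name": "jog_arm", "arguments": {
  "series": [
    [[0,0,0.5,0,0,0,15],[0,0,0.5,0,0,0,15],[0,0,0,0,0,0,15],[0,0,0,0,0,0,15],[0,0,0,0,0,0,15],[0,0,0,0,0,0,15],[0,0,0,0,0,0,15],[0,0,0,0,0,0,15],[0,0,0,0,0,0,15],[0,0,0,0,0,0,15]]
  ]
}}

```text
time_s: 54.95
eef_pos: [0.4623, -0.3196, 0.0158]
eef_rot: [-0.0, 0.995, 0.099, 0.0]
wrist_force: [0.5, 0.0, -0.8]
opening: 0.312
grasp_force: 59.1
```

Emit:
{"name": "jog_arm", "arguments": {
  "series": [
    [[0,0,0.5,0,0,0,15],[0,0,0.5,0,0,0,15],[0,0,0.5,0,0,0,15],[0,0,0.5,0,0,0,15],[0,0,0,0,0,0,15],[0,0,0,0,0,0,15],[0,0,0,0,0,0,15],[0,0,0,0,0,0,15],[0,0,0,0,0,0,15],[0,0,0,0,0,0,15]]
  ]
}}

```text
time_s: 55.95
eef_pos: [0.4623, -0.3196, 0.0144]
eef_rot: [-0.0, 0.995, 0.1, -0.0]
wrist_force: [-2.5, 2.4, 4.6]
opening: 0.312
grasp_force: 59.3
```

Touching the floor. I'll release gently and retract.

Emit:
{"name": "jog_arm", "arguments": {
  "series": [
    [[0,0,0,0,0,0,29],[0,0,0,0,0,0,32],[0,0,0,0,0,0,36],[0,0,0,0,0,0,45],[0,0,0,0,0,0,60],[0,0,0,0,0,0,65],[0,0,0,0,0,0,65],[0,0,0,0,0,0,65],[0,0,-10,0,0,0,65],[0,0,-20,0,0,0,65]]
  ]
}}

```text
time_s: 56.95
eef_pos: [0.4612, -0.3186, 0.0431]
eef_rot: [-0.001, 0.995, 0.099, -0.001]
wrist_force: [1.2, -0.0, -0.1]
opening: 0.763
grasp_force: 0.0
```

Emit:
{"name": "jog_arm", "arguments": {
  "series": [
    [[0,0,-30,0,0,0,65],[0,0,-40,0,0,0,65],[0,0,-40,0,0,0,65],[-20,20,-20,0,0,0,65],[-20,20,0,0,0,0,65],[-20,20,0,0,0,0,65],[-20,20,0,0,0,0,65],[-20,20,0,0,0,0,65],[-10,10,0,0,0,0,65],[0,0,0,0,0,0,65]]
  ]
}}

```text
time_s: 57.95
eef_pos: [0.3754, -0.4505, 0.1743]
eef_rot: [0.0, 0.995, 0.098, 0.0]
wrist_force: [0.1, 0.2, 0.0]
opening: 0.763
grasp_force: 0.0
```

Run:
```python
from h import *
nxt(400,-400,180,11.35,5)
c=snap('top','t11',(90,90,430,290),2.3)
for n,xy,h,r in [('large',[583,347],.054,50),('small',[523,354],.050,45),('sreel',[467,314],.042,35),('lreel',[549,-302],.054,45),('bottle',[462,-319],.072,30)]:
  try:print(n,rect(c,xy,h,r,(-.003,.008)))
  except Exception as e:print(n,e)
```

```text
t 57.95 pos [ 375.4 -450.5  174.3] phi 11.3 F [0.1 0.2 0. ] open 65.2 gf 0.0 q [-1.08  0.26  1.63 -0.    1.25  0.3 ]
 row x 5 [6.81, -8.93, -1.14] [0.0001, -0.0, -0.0003]
large [576.6 347.8  51.1  85.2  87.2]
small [533.3 350.4  50.7  67.8  88.6]
sreel [467.3 315.5  36.8  39.8   0.5]
lreel [ 5.495e+02 -3.003e+02  5.740e+01  5.820e+01  5.000e-01]
bottle [ 461.4 -317.    18.3   19.3   43.8]
```

View pics/t11.png

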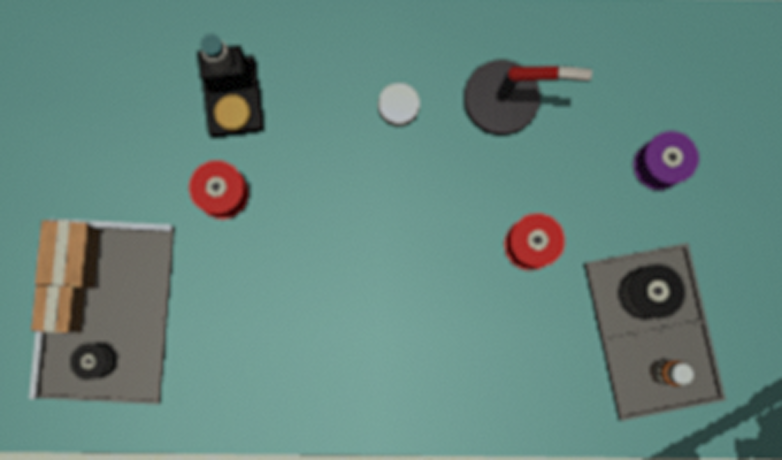

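The final view shows the cartons packed in the corner at crop (60,270), the small reel at (90,360), the large reel and bottle upright in separate bays, and the bystanders unmoved. The robot is clear, so I'm handing in.

```bash
python3 -c "
from bench import ctrl
print(ctrl.hand_in())"
```

```text
the job is handed in; nothing more can be done
None
```

Both kits are made up and the job was handed in at about 58 s; the last camera check showed every item in its place and upright, with the bystanders unmoved, but the hand-in returned no verdict.

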